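Bring the loupe into focus over the pressed pellet

TASK

Pull the loupe straight up off its rail, against the sprung catch, and hold it level over the pellet in the blue holder, with the lens centred on the pellet and at the height of the top of the orange focus collar on the post. Finish while holding it there, still, in the gripper; the loupe must not touch the holders, and the holders, the collar and everything else on the bench stay as they are.

Things in the scene. Friction and masses are not known exactly. Their poses are not given: they have to be found in the camera images.
- rail: rail stand, fixed to the bench: grey base plate 130 x 80 x 10 mm carrying an upright aluminium rail 100 mm long (its x), 10 mm thick (its y), whose top edge is 75 mm above the bench. Origin: centre of the underside; z up. Halfway along the rail a sprung steel ball sticks 3 mm out of each side, 11 mm below the top edge.
- rail_top (a point): middle of the top edge of the rail (75 mm above the bench); axes as the rail's. Beads inside the loupe's legs sit under the sprung balls: a straight pull up of about 5 to 10 N frees the loupe, and it is clear once raised 22 mm
- loupe: the loupe, about 90 g, at first clipped level on the rail, up to 15 mm either way along it. Origin: middle of the underside of its white saddle block (56 x 26 x 10 mm), which rests on the rail's top edge; x points to the lens, z up. Two legs, 26 mm over the outsides, reach 20 mm below the origin, astride the rail. A handle tail runs to 78 mm on the -x side. Weight centred 13 mm towards the lens.
- loupe_grip (a point): point to pinch: middle of the loupe's yellow grip tab, 34 mm above the loupe's origin (109 mm above the bench while clipped); axes as the loupe's. The tab is 40 mm long (x), 16 mm thick (y), from 10 to 54 mm above the origin: pinch it across its thickness
- lens_centre (a point): centre of the lens, a clear disc in a white rim 64 mm across and 10 mm thick, 90 mm along x and 5 mm above the loupe's origin (mid-thickness of the rim); axes as the loupe's, so its z is the lens axis
- plate: inspection plate, fixed: grey slab 150 (its x) x 220 (its y) x 10 mm, origin in the middle of its underside. A steel post, 8 mm thick and reaching 160 mm above the bench, stands at x = +57 mm, y = 0 and carries the orange collar. The three pellet holders stand on the plate at x = -30 mm and y = -65, 0 and +65 mm.
- focal_mark (a point): the focus mark: middle of the top face of the orange disc collar (36 mm across, 6 mm thick) on the post; set at a different height each time, 75 to 125 mm above the bench. The collar is held by friction only. Where along x and y it stands does not matter, only its height.
- blue_holder: blue pellet holder, loose: 46 x 46 x 8 mm square, origin in the middle of its underside, 10 mm above the bench; a white pellet 13 mm across lies in the middle of its top
- blue_pellet (a point): centre of the top of the pellet in the blue holder, 9 mm above the holder's underside (19 mm above the bench)
- white_holder: white pellet holder, loose, same size, to be left alone; origin in the middle of its underside
- red_holder: red pellet holder, loose, same size, to be left alone; origin in the middle of its underside
- bottle: amber bottle, 64 mm across, 120 mm high, loose, to be left alone; origin in the middle of its underside
- mortar: white mortar bowl, 90 mm across, 50 mm high, loose, to be left alone; origin in the middle of its underside
- die: steel pellet die, 54 mm across, 60 mm high, loose, to be left alone; origin in the middle of its underside
- mouse: grey computer mouse, 100 x 60 x 30 mm, loose, to be left alone; origin in the middle of its underside

How it is judged (in metres and radians):
On the way:
1. the loupe is lifted clear of the rail in the fingers, still upright (z of loupe in the frame of rail_top above 0.025 m and contact force between loupe and rail below 0.01 N and contact force between loupe and the fingers above 1 N and angle between loupe's own z axis and vertical below 0.4 rad), for 0.1 s.
At the end, for the whole second after the job is handed in: Lens centre within 10 mm (horizontally) of the blue holder's pellet and 6 mm of the collar top's height, level within 0.12 rad, still (20 mm/s, 0.15 rad/s), carried by the fingers alone; holders within 10 mm, collar 5 mm, other loose things 20 mm of where they stood (horizontal distance between lens_centre and blue_pellet below 0.01 m and z of lens_centre in the frame of focal_mark between -0.006 and 0.006 m and angle between lens_centre's own z axis and vertical below 0.12 rad and linear speed of loupe below 0.02 m/s and angular speed of loupe below 0.15 rad/s and contact force between loupe and the fingers above 1 N and contact force between loupe and rail below 0.02 N and contact force between loupe and plate below 0.02 N and contact force between loupe and blue_holder below 0.02 N and contact force between loupe and white_holder below 0.02 N and contact force between loupe and red_holder below 0.02 N and distance of each of blue_holder, white_holder, red_holder from where it was at the start of the episode below 0.01 m and distance of focal_mark from where it was at the start of the episode below 0.005 m and distance of each of bottle, mortar, die, mouse from where it was at the start of the episode below 0.02 m); the arm keeps its last pose, push and grip.
It fails at once if the loupe touches a pellet holder (contact force between loupe and blue_holder above 0.5 N or contact force between loupe and white_holder above 0.5 N or contact force between loupe and red_holder above 0.5 N).
It fails at once if a pellet holder is shifted more than 10 mm (distance of any of blue_holder, white_holder, red_holder from where it was at the start of the episode above 0.01 m).
It fails at once if the focus collar is shifted more than 5 mm (distance of focal_mark from where it was at the start of the episode above 0.005 m).
It fails at once if another thing on the bench is shifted more than 20 mm (distance of any of bottle, mortar, die, mouse from where it was at the start of the episode above 0.02 m).
It also fails if it takes over 40 s, if anything falls off the work surface, if the arm or the gripper's body presses on something with over 40 N, if the wrist force passes 120 N, or if a joint passes its speed limit or range.

ROBOT

A 6-joint arm with a two-finger parallel gripper is mounted at the origin on the work surface. World frame = base frame: x ahead of the robot, y to its left, z up, the work surface at z = 0. Lengths are in m, angles in degrees, forces in N, time in s.
With the tool pointing down it reaches from about 0.35 to 0.975 m from the base axis. Payload 7.1 kg.
Tool frame: the origin (TCP) lies at the very end of the fingers, on their centre line; the grasp point (between the pads) lies 19 mm behind it; z points along the fingers, y is the line along which they close (so a half turn about z gives the same grasp; the last joint's range is limited). The gripper opens to 88 mm and grips with 3 to 60 N. Pads are 20 mm wide; open, the fingers measure 115 mm over their backs; the gripper's body (75 mm by 178 mm) begins 61 mm behind the grasp point.
Start: joints at [-67.38, 24.242, 93.386, -0, 62.372, -1.089], TCP at [0.251, -0.572, 0.223] pointing down, gripper open.
Joint ranges: [-172.04, 172.04], [-51.8, 120.97], [4.93, 147.93], [-75.15, 255.16], [6.16, 154.13], [-145.62, 145.62]. Speed limits (degrees/s): [136.94, 136.94, 172.46, 180, 180, 180].

INTERFACE

Orientations are given as [roll, pitch, yaw] about the fixed x, y, z axes, in that order (R = Rz(yaw) Ry(pitch) Rx(roll)).
In Python, from bench import ctrl gives the robot as it stands.
- The arm moves only by the tool move_arm, never from a script. Its argument "increments" is text: rows parted by semicolons, each of 5 numbers parted by spaces: the opening, from -1 (shut) to 1 (fully open), then the shift along the tool's x, y, z in cm, then the turn about the tool's z in rad. In form: grip tx ty tz turn; .... A call has 1 to 12 rows; each row shifts and turns the commanded pose from where the row before left it, along the tool's axes as they then stand; what a row does not reach is not made up. A row lasts 1/10 s, in which the tool goes at most 50 mm and 8.59 degrees, less where a joint would pass 70% of its speed; a pose out of reach is approached as far as the arm can. A call with a gripper value outside its range is refused whole. The fingers move at their own pace and stop on an object; "squeeze" is the grip in N (left out, the last holds). Time passes only in rows, so rows that do not move let the fingers close. It gives the time, the measured TCP pose, the force, the opening and the grip force at its end, in the units of the state.
- ctrl.read_state(): the state, without advancing time (a new reading comes with each control period).
- ctrl.snapshot(name): name is "side" or "top"; returns the picture (420x560x3 uint8, red, green, blue); there is no depth.
- ctrl.camera_model(name): a dict with "fx", "fy", "cx", "cy" (pixels), "k1" (the pictures are not rectified: a ray, as slopes to the right and down, at radius r is drawn at 1 + k1 r^2 times it, then the intrinsics apply), "pose" (4x4, takes a point from camera to world coordinates). Camera axes: x right, y down, z forward; pixel columns grow to the right and rows downward; lengths in m; the calibration is good to about 2 mm. A picture is of the moment at which its call begins. camera_model takes no time and is no camera call.
- ctrl.job_done(): hands the job in; it is judged then, once.
Trained networks look in the newest picture that a camera, given by its name, has taken for a name from the list of things; names that differ only in an ending like _2 or _b are one class to them, and where a whole thing is asked for, a point or a joint stands for the part that bears it (a point fixed in the world has none). Each returns a list of dicts, best first, with "p" (0 to 1); they miss things now and then, are a little off and sometimes report something else, mostly with a low value. They report only what shows in the picture. A call takes as long as a camera call.
- ctrl.masks_of(camera, name): "region" (420x560 bool, what is visible of it) and "at" ([row, column] in pixels, amid what is visible of it).
The state is a dict: "clock": time; "qpos": joint angles; "joint_velocities": joint speeds; "effort": joint torques, N m; "tcp_pos": TCP position; "eef_rot": TCP orientation; "ft_force": force on the tool from outside, world axes, zero at the start; "wrist_torque": the same for the moment, N m; "width": finger opening in m; "gripper_force": force on a finger pad.
Only numpy, scipy, OpenCV 4.12 (cv2) and the standard library are available. Lean on these libraries where they do the work, as an engineer would, in place of code of your own. Each camera call takes 0.05 s, during which the arm holds its last target. There are 200 camera calls.

## Working session

There is one attempt and no reset: what is moved stays moved. The work goes in short steps, Python scripts to look and compute and a tool call to move; the robot and the scene stay as the last step left them, time stands still between calls to the robot, and variables do not carry over. Pictures are saved under pics/ and viewed, at most 10 in all, crops included, and the job is handed in when it is done.

Besides the shell and the picture viewer there is one more tool, called after "Emit:" as name(argument=value, ...) on one line, values as JSON. move_arm: Moves the arm, as the interface text tells. Its arguments: {"type":"object","properties":{"increments":{"type":"string"},"squeeze":{"type":"number"}},"required":["increments"]}

```bash
mkdir -p pics
cat > h.py <<'E'
import numpy as np, cv2
from bench import ctrl
def ray(cam,u,v):
    m=ctrl.camera_model(cam); x=(u-m["cx"])/m["fx"]; y=(v-m["cy"])/m["fy"]
    a,b=x,y
    for _ in range(20):
        s=1+m["k1"]*(a*a+b*b); a,b=x/s,y/s
    T=np.array(m["pose"]); return T[:3,3],T[:3,:3]@np.array([a,b,1])
def onz(cam,u,v,z):
    o,d=ray(cam,u,v); return o+d*(z-o[2])/d[2]
def proj(cam,p):
    m=ctrl.camera_model(cam); T=np.array(m["pose"]); q=T[:3,:3].T@(np.array(p)-T[:3,3]); a,b=q[:2]/q[2]
    s=1+m["k1"]*(a*a+b*b); return np.array([m["fx"]*a*s+m["cx"],m["fy"]*b*s+m["cy"]])
def snap(cam,f):
    im=ctrl.snapshot(cam); cv2.imwrite(f"pics/{f}.png",cv2.cvtColor(im,cv2.COLOR_RGB2BGR)); return im
E
python3 - <<'E'
from h import *
np.set_printoptions(precision=4,suppress=True)
for c in("top","side"):
    snap(c,c+"0"); print(c,ctrl.camera_model(c))
    for n in("rail","loupe","loupe_grip","lens_centre","plate","focal_mark","blue_holder","blue_pellet","white_holder","red_holder","bottle","mortar","die","mouse"):
        for r in ctrl.masks_of(c,n)[:2]: print(n,round(r["p"],2),r["at"],r["region"].sum())
print(ctrl.read_state())
E
```

```text
top {'fx': 506.424906461721, 'fy': 506.424906461721, 'cx': 277.681944141266, 'cy': 207.3038082183678, 'k1': -0.11246523101328312, 'pose': array([[-0.0109, -0.9935,  0.1135,  0.4184],
       [-0.9997,  0.0131,  0.0185,  0.057 ],
       [-0.0198, -0.1133, -0.9934,  1.5915],
       [ 0.    ,  0.    ,  0.    ,  1.    ]])}
rail 0.88 [257.2, 391.3] 599
loupe 0.55 [251.2, 395.5] 754
loupe_grip 0.52 [200.3, 166.9] 207
lens_centre 0.96 [246.7, 398.5] 794
plate 0.57 [195.8, 262.5] 2837
focal_mark 0.53 [179.4, 263.1] 84
blue_holder 0.67 [205.8, 267.7] 186
blue_pellet 0.68 [206.7, 269.5] 209
white_holder 0.5 [199.0, 291.3] 227
white_holder 0.26 [272.6, 161.1] 618
red_holder 0.58 [212.1, 249.0] 192
bottle 0.76 [183.4, 394.4] 434
bottle 0.65 [143.7, 354.7] 513
mortar 0.76 [270.7, 161.3] 677
mortar 0.58 [256.8, 390.2] 645
die 0.54 [199.6, 166.8] 195
die 0.51 [205.3, 266.8] 222
mouse 0.96 [143.7, 354.7] 612
side {'fx': 462.6217706707464, 'fy': 462.6217706707464, 'cx': 272.729409081845, 'cy': 211.93264738656038, 'k1': -0.023512253609358054, 'pose': array([[-0.9983, -0.0428,  0.0405,  0.5344],
       
[... 600 characters left out ...]
3.8] 528
red_holder 0.5 [269.4, 268.3] 286
bottle 0.76 [143.7, 251.4] 630
mortar 0.95 [360.0, 350.2] 1456
mortar 0.58 [158.8, 322.8] 831
die 0.91 [369.6, 240.3] 548
mouse 0.57 [176.0, 206.9] 557
{'clock': 1.5, 'qpos': array([-67.379 ,  24.2434,  93.3874,  -0.003 ,  62.3724,  -1.0884]), 'joint_velocities': array([ 0.0671,  0.0009,  0.1417,  0.0652, -0.0706,  0.0067]), 'effort': array([ -0.0012, -54.4578, -27.4043,   0.0644,   0.0169,  -0.    ]), 'tcp_pos': array([ 0.2513, -0.5722,  0.2227]), 'eef_rot': array([-179.9967,    0.0026,   23.7107]), 'ft_force': array([-0.6567,  0.2036, -0.9504]), 'wrist_torque': array([ 0.0034,  0.0054, -0.0124]), 'gripper_force': 0.0, 'width': 0.08768080358070444}
```

Run:
```python
import cv2
a=cv2.imread("pics/top0.png"); cv2.imwrite("pics/t1.png",cv2.resize(a[140:310,225:435],None,fx=3.5,fy=3.5,interpolation=cv2.INTER_CUBIC))
a=cv2.imread("pics/side0.png"); cv2.imwrite("pics/s1.png",cv2.resize(a[90:290,190:390],None,fx=3,fy=3,interpolation=cv2.INTER_CUBIC))
```

```text
(no output)
```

View pics/t1.png

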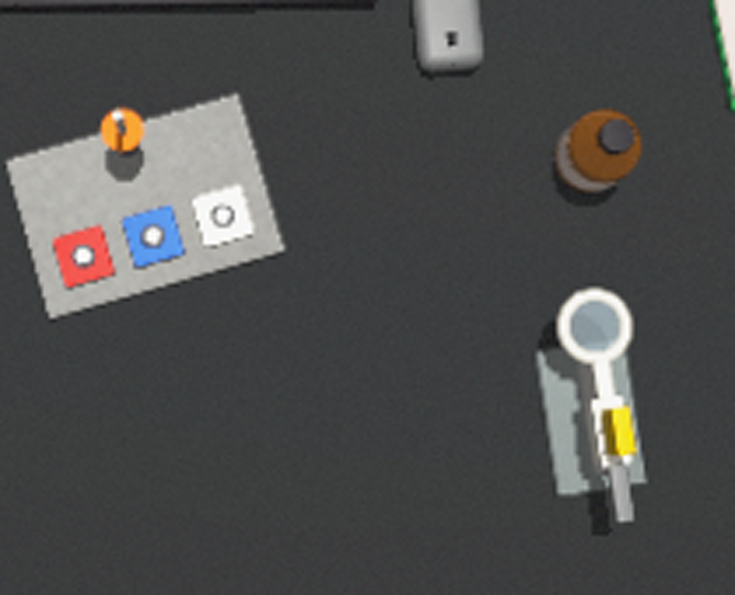

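View pics/s1.png

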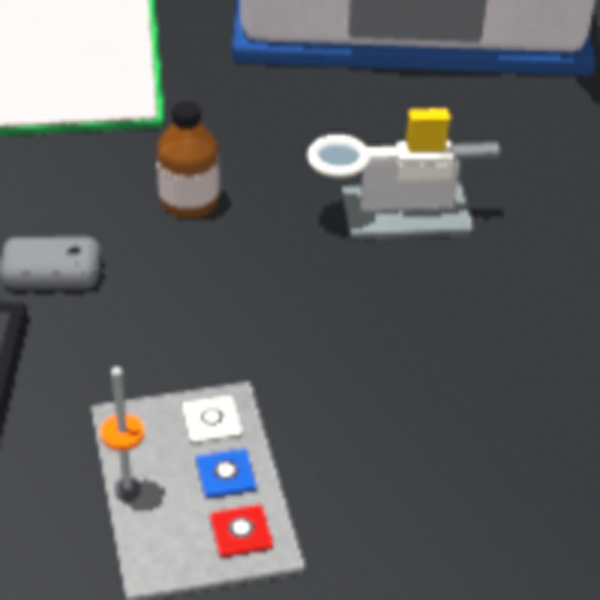

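View pics/side0.png

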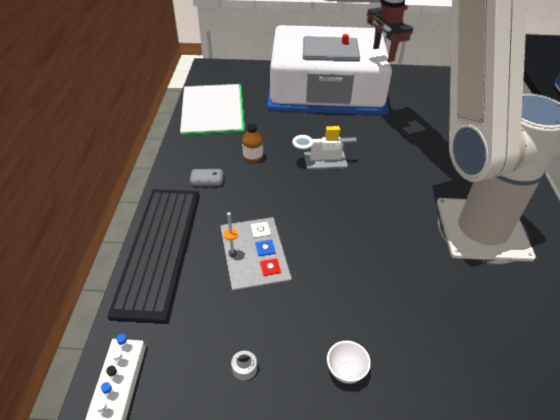

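The top crop shows the plate with the red, blue and white holders: blue pellet at about (268,208), collar at about (260,177). The loupe on its rail shows the lens at (395,233), the tab at (402,263) and the tail end at (404,289). In the side view the lens is at about (303,142), the tab at (333,133) and the collar at (231,234). The mouse, bottle, die and mortar are away from these.

```bash
cat > fit.py <<'E'
from h import *
from scipy.optimize import least_squares
np.set_printoptions(precision=4,suppress=True)
def load(c,f): return cv2.cvtColor(cv2.imread(f"pics/{f}.png"),cv2.COLOR_BGR2HSV)
def blob(hsv,lo,hi,box,up=4):
    r0,r1,c0,c1=box; m=cv2.inRange(hsv[r0:r1,c0:c1],np.array(lo),np.array(hi))
    n,l,s,ct=cv2.connectedComponentsWithStats(m); k=1+np.argmax(s[1:,4])
    out=np.zeros(hsv.shape[:2],np.uint8); out[r0:r1,c0:c1]=(l==k); return out
def stats_mask(m):
    m=cv2.morphologyEx(m,cv2.MORPH_CLOSE,np.ones((3,3)))
    v,u=np.nonzero(m); C=np.cov(u,v); return np.array([u.mean(),v.mean(),C[0,0]**.5,C[1,1]**.5,np.sqrt(len(u))*.3])
def stats_pts(cam,P):
    q=np.array([proj(cam,p) for p in P],np.float32); h=cv2.convexHull(q)
    M=cv2.moments(h); a=M["m00"]
    return np.array([M["m10"]/a,M["m01"]/a,(M["mu20"]/a)**.5,(M["mu02"]/a)**.5,np.sqrt(a)*.3])
th=np.linspace(0,2*np.pi,40)
def disc(x,y,z,r,t): return [(x+r*np.cos(a),y+r*np.sin(a),z-k) for a in th for k in(0,t)]
def box(x,y,z,yaw,lx,ly,lz):
    c,s=np.cos(yaw),np.sin(yaw)
    return [(x+c*i*lx/2-s*j*ly/2,y+s*i*lx/2+c*j*ly/2,z+k*lz/2) for i in(-1,1) for j in(-1,1) for k in(-1,1)]
E
cat > m1.py <<'E'
from fit import *
t,s=load("top","top0"),load("side","side0")
ot,os_=blob(t,[5,150,120],[20,255,255],(165,195,245,275)),blob(s,[5,150,120],[20,255,255],(220,245,215,245))
print("collar px",stats_mask(ot),stats_mask(os_))
R=lambda p:np.r_[stats_mask(ot)-stats_pts("top",disc(*p,.018,.006)),stats_mask(os_)-stats_pts("side",disc(*p,.018,.006))]
r=least_squares(R,[.5,0.05,.1]);print("collar",r.x,r.fun)
yt,ys=blob(t,[22,120,70],[35,255,255],(240,285,385,420)),blob(s,[22,120,70],[35,255,255],(115,150,315,350))
R=lambda p:np.r_[stats_mask(yt)-stats_pts("top",box(*p,.04,.016,.044)),stats_mask(ys)-stats_pts("side",box(*p,.04,.016,.044))]
r=least_squares(R,[.35,-.2,.109,0]);print("tab",r.x,r.fun)
for p,z in(((395,232.9),.08),((403.3,287.5),.08)): print("lens/tail",onz("top",*p,z))
print("lens side",onz("side",303,142,.08))
for c,h,b in(("top",t,(190,225,235,290)),("side",s,(235,262,250,280))):
    m=blob(h,[105,100,80],[125,255,255],b); cs,_=cv2.findContours(m,0,2); q=cv2.minAreaRect(cs[0]); M=cv2.moments(cv2.convexHull(cs[0]))
    u,v=M["m10"]/M["m00"],M["m01"]/M["m00"]; print("blue",c,u,v,onz(c,u,v,.0165 if c=="side" else .018))
for c,p in(("top",(188.5+0,0)),): pass
for n,q in(("red",(249,213)),("white",(288.7,201.7)),("post",None)):
    if q: print(n,onz("top",*q,.019))
q=lambda x,y:(225+x/3.5,140+y/3.5)
for n,p,z in(("base TL",(540,352),.01),("BL",(559,495),.01),("BR",(645,482),.01)): print(n,onz("top",*q(*p),z))
for p in((8,160),(238,95),(284,247),(50,318)): print("plate",onz("top",*q(*p),.01))
E
python3 m1.py
```

```text
collar px [259.5368 177.1263   3.1784   3.0079   2.924 ] [230.4375 234.0714   3.8151   2.789    3.1749]Traceback (most recent call last):
  File "m1.py", line 6, in <module>
    r=least_squares(R,[.5,0.05,.1]);print("collar",r.x,r.fun)
    return func(*args, **kwargs)
    result = trf(vector_fun.fun, vector_fun.jac, x0, f0, J0, lb, ub, ftol, xtol,
                 gtol, max_nfev, x_scale, loss_function, tr_solver,
                 tr_options.copy(), verbose, callback=callback_wrapped)
    return trf_no_bounds(
        fun, jac, x0, f0, J0, ftol, xtol, gtol, max_nfev, x_scale,
        loss_function, tr_solver, tr_options, verbose, callback=callback)
    J = jac(x)
    self._update_jac()
    ~~~~~~~~~~~~~~~~^^
    self.J = self.jac_wrapped(xp_copy(self.x), f0=self.f)
             ~~~~~~~~~~~~~~~~^^^^^^^^^^^^^^^^^^^^^^^^^^^^
    J, dct = approx_derivative(
             ~~~~~~~~~~~~~~~~~^
        self.fun,
        ^^^^^^^^^
    ...<2 lines>...
        **self.finite_diff_options,
        ^^^^^^^^^^^^^^^^^^^^^^^^^^^
    )
    ^
    J, _nfev = _dense_difference(fun_wrapped, x0, f0, h,
     
[... 522 characters left out ...]
lf.f(x, *self.args, **self.kwargs)
           ~~~~~~^^^^^^^^^^^^^^^^^^^^^^^^^^^^^^
  File "m1.py", line 5, in <lambda>
    R=lambda p:np.r_[stats_mask(ot)-stats_pts("top",disc(*p,.018,.006)),stats_mask(os_)-stats_pts("side",disc(*p,.018,.006))]
                                                                                        ~~~~~~~~~^^^^^^^^^^^^^^^^^^^^^^^^^^^
  File "fit.py", line 13, in stats_pts
    q=np.array([proj(cam,p) for p in P],np.float32); h=cv2.convexHull(q)
                ~~~~^^^^^^^
  File "h.py", line 12, in proj
    m=ctrl.camera_model(cam); T=np.array(m["pose"]); q=T[:3,:3].T@(np.array(p)-T[:3,3]); a,b=q[:2]/q[2]
ValueError: time passes only in moves, steps and waits
```

```bash
sed -i 's/^def ray/import functools\ncm=functools.cache(lambda c:ctrl.camera_model(c))\ndef ray/; s/m=ctrl.camera_model(cam)/m=cm(cam)/' h.py; sed -i 's/least_squares(R,\(\[[^]]*\]\))/least_squares(R,\1,method="lm",diff_step=1e-2)/' m1.py; python3 m1.py
```

```text
collar px [259.5368 177.1263   3.1784   3.0079   2.924 ] [230.4375 234.0714   3.8151   2.789    3.1749]
collar [0.6837 0.1387 0.0881] [-0.006   0.2196  0.1808 -0.0136 -0.2764 -0.1779 -0.0329  0.109  -0.3172
 -0.4313]
tab [ 0.4201 -0.2753  0.1095  0.    ] [-0.0203  0.1445 -0.1088 -0.1997 -0.2081 -0.1504 -0.0325  0.1231 -0.3574
 -0.1029]
lens/tail [ 0.5095 -0.2653  0.08  ]
lens/tail [ 0.3469 -0.285   0.08  ]
lens side [ 0.5082 -0.2606  0.08  ]
blue top 268.3805907172996 207.04303797468356 [0.5995 0.1153 0.018 ]
blue side 264.77358490566036 247.32005590496155 [0.6005 0.1185 0.0165]
red [0.5814 0.1761 0.019 ]
white [0.6154 0.0515 0.019 ]
base TL [ 0.4904 -0.2299  0.01  ]
BL [ 0.3634 -0.2432  0.01  ]
BR [ 0.3735 -0.3205  0.01  ]
plate [0.6702 0.2453 0.01  ]
plate [0.7268 0.0363 0.01  ]
plate [ 0.5877 -0.0029  0.01  ]
plate [0.5265 0.2075 0.01  ]
```

Run:
```python
from h import *
for p in((270,105),(388,108)): print(onz("side",*p,0))
```

```text
[ 0.63163314 -0.59091744  0.        ]
[ 1.93225791e-01 -5.98422117e-01  1.11022302e-16]
```

View pics/top0.png

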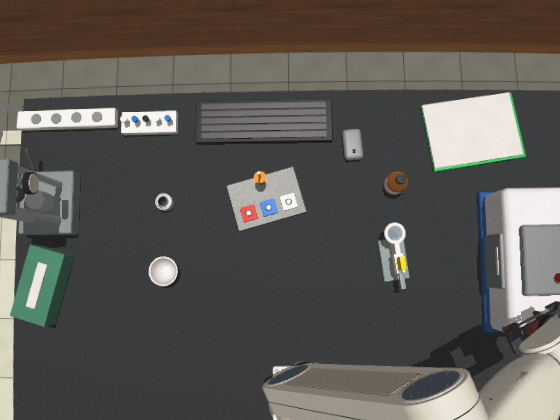

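The gripper starts beside the printer front (y of about -0.59). I'll move along +y first, then turn and go above the tab.

Emit:
move_arm(increments="1 1.61 -3.66 0 0; 1 1.61 -3.66 0 0; 1 1.61 -3.66 0 0; 1 0 0 0 0.147; 1 0 0 0 0.146; 1 3.15 -2.59 0 0; 1 3.15 -2.59 0 0; 1 3.15 -2.59 0 0; 1 3.15 -2.59 0 0; 1 3.15 -2.59 0 0; 1 3.15 -2.59 0 0; 1 0 0 0 0", squeeze=40)

```text
clock: 2.7
tcp_pos: [0.4229, -0.2725, 0.2229]
eef_rot: [-180.0, -0.1, 7.2]
ft_force: [0.0, -0.4, 0.0]
width: 0.0881
gripper_force: 0.0
```

Emit:
move_arm(increments="1 -0.31 0.24 2 0; 1 0 0 4 0; 1 0 0 4 0; 1 0 0 2.4 0; 1 0 0 0.8 0; 1 0 0 0 0; -0.2 0 0 0 0; -0.2 0 0 0 0; -0.2 0 0 0 0")

```text
clock: 3.6
tcp_pos: [0.4182, -0.2785, 0.0919]
eef_rot: [179.9, -0.1, 6.9]
ft_force: [0.4, 0.6, -0.1]
width: 0.0671
gripper_force: 0.0
```

Run:
```python
from h import *
for c in("side",):
    im=snap(c,c+"1"); cv2.imwrite("pics/s2.png",cv2.resize(cv2.cvtColor(im,4)[70:190,270:400],None,fx=4.5,fy=4.5,interpolation=2))
s=ctrl.read_state(); print(s["tcp_pos"],s["width"],s["ft_force"],s["gripper_force"])
```

```text
[ 0.41809075 -0.27841797  0.09174861] 0.06317108971157365 [-0.6470518   0.6940621  -0.17549995] 0.0
```

View pics/s2.png

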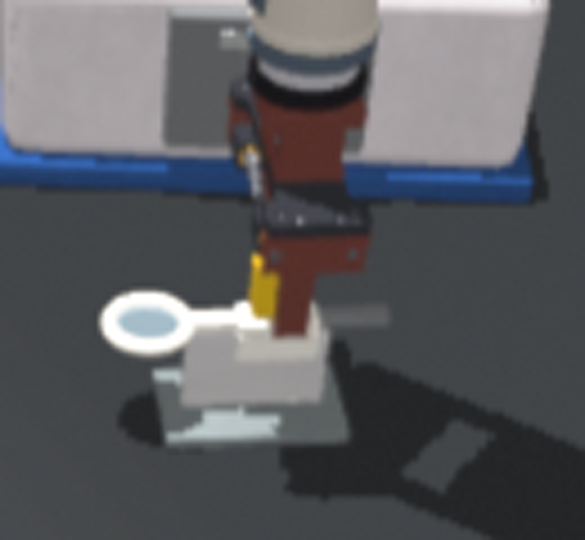

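The near finger stands just in front of the tab, about 2 to 3 mm towards -x, and the loupe is untouched. I'll correct this and close.

Emit:
move_arm(increments="-0.2 0.24 -0.28 0 0; -0.4 0 0 0 0; -0.6 0 0 0 0; -0.6 0 0 0 0; -0.6 0 0 0 0; -0.6 0 0 0 0", squeeze=10)

```text
clock: 4.25
tcp_pos: [0.4195, -0.2749, 0.0906]
eef_rot: [-180.0, 0.0, 6.9]
ft_force: [-0.1, 0.5, -0.2]
width: 0.0183
gripper_force: 0.0
```

Emit:
move_arm(increments="-0.8 0 0 0 0; -1 0 0 0 0; -1 0 0 0 0; -1 0 0 0 0; -1 0 0 0 0", squeeze=12)

```text
clock: 4.75
tcp_pos: [0.4195, -0.2749, 0.0906]
eef_rot: [-180.0, 0.0, 6.9]
ft_force: [-0.1, -0.0, -0.6]
width: 0.016
gripper_force: 12.0
```

Emit:
move_arm(increments="-1 0 0 0 0; -1 0 0 0 0; -1 0 0 -0.3 0; -1 0 0 -0.3 0; -1 0 0 -0.3 0; -1 0 0 -0.3 0; -1 0 0 -0.3 0; -1 0 0 -0.3 0; -1 0 0 -0.4 0; -1 0 0 -0.4 0; -1 0 0 -0.4 0; -1 0 0 -0.4 0", squeeze=45)

```text
clock: 5.95
tcp_pos: [0.4196, -0.2749, 0.1251]
eef_rot: [180.0, -0.0, 6.9]
ft_force: [0.4, 0.0, -1.6]
width: 0.0159
gripper_force: 45.0
```

Emit:
move_arm(increments="-1 0 0 -0.5 0; -1 0 0 -0.5 0; -1 0 0 -0.5 0; -1 0 0 -0.4 0; -1 0 0 0 0; -1 0 0 0 0; -1 0 0 0 0")

```text
clock: 6.65
tcp_pos: [0.4194, -0.2748, 0.1435]
eef_rot: [-180.0, 0.0, 6.9]
ft_force: [-0.6, 0.3, -1.3]
width: 0.0157
gripper_force: 45.0
```

Run:
```python
from h import *
im=snap("side","side2"); cv2.imwrite("pics/s3.png",cv2.resize(cv2.cvtColor(im,4)[70:190,270:400],None,fx=4.5,fy=4.5,interpolation=2))
```

```text
(no output)
```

View pics/s3.png

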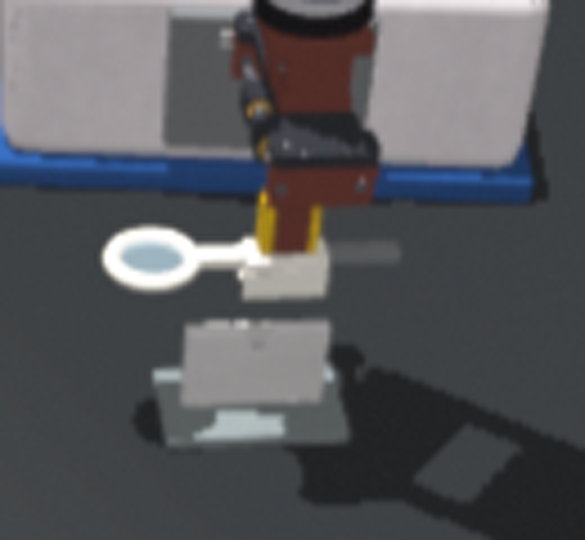

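The loupe is off the rail, level and in the fingers (lens at about (303,127), the rail empty below it). Now I'll carry it over to the blue holder.

Emit:
move_arm(increments="-1 0.6 -1.6 0 0; -1 1.2 -3.2 0 0; -1 1.36 -3.7 0 0; -1 1.36 -3.7 0 0; -1 1.36 -3.7 0 0; -1 1.36 -3.7 0 0; -1 1.36 -3.7 0 0; -1 1.36 -3.7 0 0; -1 1.36 -3.7 0 0; -1 1.2 -3.2 0 0; -1 1 -2.7 0 0; -1 0 0 0 0")

```text
clock: 7.9
tcp_pos: [0.5105, 0.1075, 0.1436]
eef_rot: [-180.0, -0.1, 7.1]
ft_force: [-0.2, -0.1, -0.8]
width: 0.0162
gripper_force: 45.0
```

Emit:
move_arm(increments="-1 0 0 0 0; -1 0 0 0 0; -1 0 0 0 0")

```text
clock: 8.2
tcp_pos: [0.5093, 0.1036, 0.1436]
eef_rot: [180.0, 0.0, 6.8]
ft_force: [-1.3, 0.4, -0.1]
width: 0.0158
gripper_force: 45.0
```

Run:
```python
from h import *
a=cv2.cvtColor(snap("side","side3"),4)[190:290,200:320]; b=cv2.cvtColor(snap("top","top3"),4)[150:250,215:335]
cv2.imwrite("pics/c3.png",np.hstack([cv2.resize(x,(396,330),interpolation=2) for x in(a,b)]))
for c in("side","top"):
    for r in ctrl.masks_of(c,"lens_centre")[:2]: print(c,r["p"],r["at"])
print(ctrl.read_state()["tcp_pos"],ctrl.read_state()["eef_rot"])
```

```text
side 0.56 [216.1, 283.5]
top 0.7 [199.2, 267.1]
top 0.39 [259.7, 390.8]
[0.50961644 0.10405894 0.14371422] [1.79998824e+02 2.36320684e-03 6.86249445e+00]
```

View pics/c3.png

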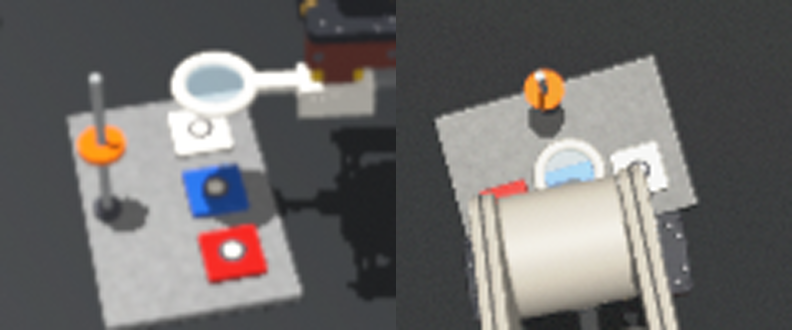

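The lens hangs over the holders (side pixel about (264,215)), level and clear of the post. I'll lower it about 45 mm to focus height.

Emit:
move_arm(increments="-1 0 0 -0 0; -1 0 0 0.6 0; -1 0 0 0.8 0; -1 0 0 0.8 0; -1 0 0 0.8 0; -1 0 0 0.8 0; -1 0 0 0.5 0; -1 0 0 0.2 0; -1 0 0 0 0; -1 0 0 0 0; -1 0 0 0 0")

```text
clock: 9.5
tcp_pos: [0.5099, 0.1048, 0.099]
eef_rot: [-180.0, -0.0, 6.9]
ft_force: [-0.9, -0.0, -1.2]
width: 0.0154
gripper_force: 45.0
```

Run:
```python
from fit import *
im=snap("side","side4"); snap("top","top4"); s=ctrl.read_state(); print(s["tcp_pos"],s["eef_rot"])
t=np.radians(s["eef_rot"][2]); x,y,z=s["tcp_pos"]; L=np.array([x+.09*np.cos(t),y+.09*np.sin(t),z+.019-.029]); print("pred lens",L)
B=cv2.resize(cv2.cvtColor(im,4)[200:270,215:315],None,fx=7,fy=7,interpolation=2)
for zz,r in((.005,.032),(-.005,.032)):
    q=[(proj("side",L+[r*np.cos(a),r*np.sin(a),zz])-[215,200]+.5)*7 for a in th]
    cv2.polylines(B,[np.int32(q)],True,(0,255,0),1)
q=[(proj("side",p)-[215,200]+.5)*7 for p in disc(.6837,.1387,.0881,.018,0)[::2]]; cv2.polylines(B,[np.int32(q)],True,(0,255,0),1)
q=[(proj("side",p)-[215,200]+.5)*7 for p in disc(.5998,.1165,.019,.0065,0)[::2]]; cv2.polylines(B,[np.int32(q)],True,(0,255,0),1)
cv2.imwrite("pics/c4.png",B)
```

```text
[0.5099 0.1048 0.099 ] [-179.9965   -0.0368    6.9237]
pred lens [0.5992 0.1156 0.089 ]
```

View pics/c4.png

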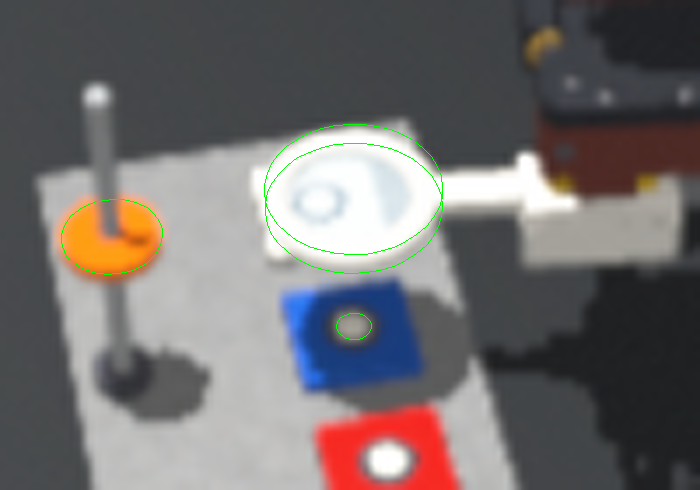

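The predicted rim, collar and pellet outlines match the picture: rim centred at about (265,228), pellet at (265,246). The lens is level and at collar height within 1 to 2 mm, and centred on the pellet, so I'll hand the job in.

```bash
python3 -c "
from bench import ctrl
print(ctrl.job_done())"
```

```text
the job is handed in; nothing more can be done
None
```

I handed the job in with the loupe held level and still in the gripper, its lens over the blue pellet. By my measurements the lens is centred to within about 2 mm and level with the collar top to within 1–2 mm; the hand-in returned no verdict.

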